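# Peel the top screw tray off the stack and hold it ready at the car

### The job

Four oily screw trays are nested in a stack and cling together. Peel the top one off by its pouring spout, raising that corner first while the opposite corner still sits on the stack, so that the stack below stays where it is; then hold it level, open side up, about 12 cm above the clear strip of the white setup board beside the car, centred on the strip, ready for the screws. Finish while still holding it there in the gripper, and leave everything else as it stands.

Things in the scene. Friction and masses are not known exactly. Their poses are not given: they have to be found in the camera images.
- spout (a point): Pouring spout of the TOP tray, the part to grip: an open U-channel sticking out of one corner, 22 mm wide over its two upright sides, 26 mm long beyond the rim, 12 mm high; nothing lies beneath it. This point: its middle, 14 mm out from the rim, 6 mm below the rim's top. Tray's frame: x along the length, z up; the spout points half-way between +x and +y, so fingers close on it along (-x, +y).
- tray_center (a point): Middle of the top tray, half-way up (15 mm above its underside). Stiff light grey plastic, 150 g, 190 (x) by 130 (y) by 30 mm, corners cut at 45 degrees, walls 2 mm and leaning, rim 8 mm wide and 12 mm high. The spout point is at (+93, +63, +9) mm from here in this frame.
- far_corner (a point): Corner of the top tray opposite the spout, at the underside of its rim, (-83, -53, +3) mm from tray_center in the tray's frame. It rests on the stack; it is the corner about which the tray tips as it is peeled. The top tray sits 12 mm above the next one, rim on rim; that rim grips it on the long sides and clings with some 2 to 3 N in all until it is drawn up 7 mm.
- stack_corner (a point): Corner of the stack's uppermost rim on which the far corner of the top tray rests: the two points coincide while the top tray is nested. The spouts of the lower trays stick out here.
- stack_center (a point): Middle of the three lower trays, which are jammed together and move as one piece of 450 g, loose on the table's rubber mat: 54 mm high without the top tray, 66 mm with it; this point is half-way up the 54 mm. Same tray shape, turned by half a turn, so their spouts are at the other end. They must stay where they are.
- board_spot (a point): Middle of the clear strip, on the board's top, 8 mm above the table. The white setup board is fixed, 320 (x) by 380 (y) mm; a model car, 70 mm high, stands on its far (+x) half, 90 to 230 mm from this point. The clear strip is the near half, towards the robot: this point is 75 mm in from the near edge, midway along it.
- pack_a_center (a point): Centre of a black battery pack, 96 x 47 x 25 mm, lying beside the stack. Bystander.
- pack_b_center (a point): Centre of the other battery pack, 96 x 47 x 25 mm, lying on the stack's other side. Bystander.
- driver_center (a point): Middle of a hex driver, 172 mm long, 18 mm thick, lying in front along x. Bystander.
- tape: Roll of cream masking tape, 60 mm across, 19 mm high, lying flat in the middle of the table; origin at its underside. Bystander.
- can: Drinks can, 66 mm across, 122 mm high, in the middle at the back; origin at its underside. Bystander.
- oil: Small oil bottle, 34 mm across, 85 mm high, standing beside the stack; origin at its underside. Bystander.

How it is judged:
On the way, in this order (a step that is already met when the one before it is completed fails the run):
1. the spout corner is raised while the opposite corner of the tray still sits on the stack (angle between tray_center's own z axis and vertical above 0.07 rad and angle between stack_center's own z axis and vertical below 0.03 rad and distance between far_corner and stack_corner below 0.01 m and distance of stack_center from where it was at the start of the episode below 0.012 m), for 0.05 s.
2. the top tray is lifted right off while the stack below stays in place (z of tray_center in the frame of stack_center above 0.064 m and distance of stack_center from where it was at the start of the episode below 0.02 m), for 0.1 s.
At the end, for the whole second after the job is handed in: The top tray is held still in the fingers, level within 0.2 rad, its middle within 50 mm of the strip's middle seen from above and 80 to 160 mm above the board; the stack is within 20 mm of its start and stands level; each bystander is within 30 mm of its start (horizontal distance between tray_center and board_spot below 0.05 m and z of tray_center in the frame of board_spot between 0.08 and 0.16 m and angle between tray_center's own z axis and vertical below 0.2 rad and contact force between tray_top and the fingers above 1 N and linear speed of tray_top below 0.03 m/s and distance of stack_center from where it was at the start of the episode below 0.02 m and angle between stack_center's own z axis and vertical below 0.05 rad and distance of each of pack_a_center, pack_b_center, driver_center, tape, can, oil from where it was at the start of the episode below 0.03 m); the arm keeps its last pose, push and grip.
It fails at once if the rest of the stack is carried off or shoved away (distance of stack_center from where it was at the start of the episode above 0.035 m).
It fails at once if something else on the table is knocked away (distance of any of pack_a_center, pack_b_center, driver_center, tape, can, oil from where it was at the start of the episode above 0.03 m).
It also fails if it takes over 58 s, if anything falls off the work surface, if the arm or the gripper's body presses on something with over 40 N, if the wrist force passes 120 N, or if a joint passes its speed limit or range.

### The arm

A 6-joint arm with a two-finger parallel gripper is mounted at the origin on the work surface. World frame = base frame: x ahead of the robot, y to its left, z up, the work surface at z = 0. Lengths are in m, angles in rad, forces in N, time in s.
With the tool pointing down it reaches from about 0.425 to 0.95 m from the base axis. Payload 3.5 kg.
Tool frame: the origin (TCP) lies between the finger pads; the fingertips stand 14 mm ahead of it and the grasp point (between the pads) lies 5 mm behind it (ctrl.tip_extent is the distance from the TCP to the fingertips, in m); x points along the fingers, z is the direction in which the jaws open and shut, and the axes are right-handed (so a half turn about x gives the same grasp; the last joint's range is limited). The gripper opens to 85 mm and grips with 20 to 120 N. Pads are 22 mm wide; open, the fingers measure 114 mm over their backs; the gripper's body (76 mm by 85 mm) begins 54 mm behind the grasp point. The pads swing forward as they close: fully open they stand 13 mm farther back than shut.
Start: joints at [1.08, 0.286, 1.577, -0, 1.279, -0.15], TCP at [0.226, 0.636, 0.245] pointing down, gripper open.
Joint ranges: [-2.77, 2.77], [-0.9, 2.22], [0.21, 2.48], [-1.53, 4.67], [0.24, 2.81], [-2.84, 2.84]. Speed limits (rad/s): [2.79, 2.79, 3.14, 3.14, 3.14, 3.14].

### API

Orientations are given as a unit quaternion [x, y, z, w].
In Python, from plant import ctrl gives the robot as it stands.
- The arm moves only by the tool move_arm, never from a script. Its argument "commands" is one flat list of numbers, 4 for each row, row after row: the shift along the tool's x, y, z in units of 25 mm (1.0 is 25 mm), then the turn about the tool's x in units of 5 degrees (1.0 is 5 degrees). A call has 1 to 20 rows; each row shifts and turns the commanded pose from where the row before left it, along the tool's axes as they then stand; what a row does not reach is not made up. A row lasts 1/8 s, in which the tool goes at most 62.5 mm and 10.7 degrees, less where a joint would pass 70% of its speed; a pose out of reach is approached as far as the arm can. A call is refused whole if a number of a shift passes 1 or a number of a turn 1, either way. A call with a gripper value outside its range is refused whole. "jaw" is the finger opening in mm, from 0 to 85.4, set as the call begins (left out, the last holds). The fingers move at their own pace and stop on an object; "force" is the grip in N (left out, the last holds). Time passes only in rows, so rows that do not move let the fingers close. It gives the time, the measured TCP pose, the force and the opening at its end, in the units of the state.
- ctrl.get_state(): the state, without advancing time (a new reading comes with each control period).
- ctrl.read_camera(name): name is "scene" or "top" or "wrist"; returns the picture (420x560x3 uint8, red, green, blue); there is no depth.
- ctrl.get_calibration(name): a dict with "camera_matrix" (3x3 intrinsics, pixels), "k1" (the pictures are not rectified: a ray, as slopes to the right and down, at radius r is drawn at 1 + k1 r^2 times it, then the intrinsics apply), "camera_from_world" (4x4, takes a point from world to camera coordinates); the wrist camera has in their place "mount" (4x4, takes a point from camera to tool coordinates, whose origin is the TCP and whose axes are the tool frame's). Camera axes: x right, y down, z forward; pixel columns grow to the right and rows downward; lengths in m; the calibration is good to about 2 mm. A picture is of the moment at which its call begins: read the wrist's pose just before it. get_calibration takes no time and is no camera call.
- ctrl.sign_off(): hands the job in, once; it reports no verdict.
The state is a dict: "time": time; "qpos": joint angles; "dq": joint speeds; "joint_efforts": joint torques, N m; "eef_pos": TCP position; "tcp_rot": TCP orientation; "contact_force": force on the tool from outside, world axes, zero at the start; "wrist_torque": the same for the moment, N m; "opening": opening from 0.0 (shut) to 1.0 (fully open).
Only numpy, scipy, OpenCV 4.12 (cv2) and the standard library are available. Lean on these libraries where they do the work, as an engineer would, in place of code of your own. Each camera call takes 0.05 s, during which the arm holds its last target.

## Working session

There is one attempt and no reset: what is moved stays moved. The work goes in short steps, Python scripts to look and compute and a tool call to move; the robot and the scene stay as the last step left them, time stands still between calls to the robot, and variables do not carry over. Pictures are saved under pics/ and viewed, and the job is handed in when it is done.

Besides the shell and the picture viewer there is one more tool, called after "Emit:" as a command line: name --argument value ..., lists and objects as JSON in quotes. move_arm: Moves the arm, as the interface text tells. Its arguments: {"type":"object","properties":{"commands":{"type":"array"},"jaw":{"type":"number"},"force":{"type":"number"}},"required":["commands"]}

```bash
ls; mkdir -p pics; python3 - <<'E'
from plant import ctrl
import cv2,numpy as np
np.set_printoptions(precision=4,suppress=True)
print(ctrl.get_state()); print(ctrl.tip_extent)
for n in ["scene","top","wrist"]:
    print(n,ctrl.get_calibration(n))
    cv2.imwrite(f"pics/{n}0.png",ctrl.read_camera(n)[:,:,::-1])
E
```

```text
pics
{'time': 0.0, 'qpos': array([ 1.08  ,  0.2872,  1.5782,  0.    ,  1.2786, -0.15  ]), 'dq': array([ 0.0013, -0.0013, -0.0003,  0.0021, -0.0001, -0.0006]), 'joint_efforts': array([ -0.0014, -40.5983, -29.2621,  -0.0003,   0.0059,  -0.    ]), 'eef_pos': array([0.2253, 0.6356, 0.2439]), 'tcp_rot': array([-0.4083,  0.5783,  0.4076,  0.5768]), 'contact_force': array([0.086 , 0.0303, 0.1864]), 'wrist_torque': array([-0.009 , -0.0414,  0.0227]), 'opening': 0.9985534601197009}
0.014
scene {'camera_matrix': array([[402.3479,   0.    , 288.0893],
       [  0.    , 402.3479, 212.1698],
       [  0.    ,   0.    ,   1.    ]]), 'k1': 0.009008833765892257, 'camera_from_world': array([[-0.0775,  0.997 , -0.0077,  0.0306],
       [ 0.7983,  0.0575, -0.5995, -0.4132],
       [-0.5972, -0.0526, -0.8003,  1.2971],
       [ 0.    ,  0.    ,  0.    ,  1.    ]])}
top {'camera_matrix': array([[538.745 ,   0.    , 276.237 ],
       [  0.    , 538.745 , 199.3752],
       [  0.    ,   0.    ,   1.    ]]), 'k1': -0.06475512936488545, 'camera_from_world': array([[-0.0122, -0.9999, -0.0122,  0.0138],
       [-0.9972,  0.0131, -0.0742,  0.6133],
       [ 0.0743,  0.0113, -0.9972,  1.4228],
       [ 0.    ,  0.    ,  0.    ,  1.    ]])}
wrist {'camera_matrix': array([[367.9255,   0.    , 277.6877],
       [  0.    , 367.9255, 206.2687],
       [  0.    ,   0.    ,   1.    ]]), 'k1': -0.023450152214127072, 'mount': array([[ 0.0003, -0.2942,  0.9557, -0.1271],
       [-0.0007, -0.9557, -0.2942,  0.076 ],
       [ 1.    , -0.0006, -0.0005, -0.0006],
       [ 0.    ,  0.    ,  0.    ,  1.    ]])}
```

View pics/scene0.png

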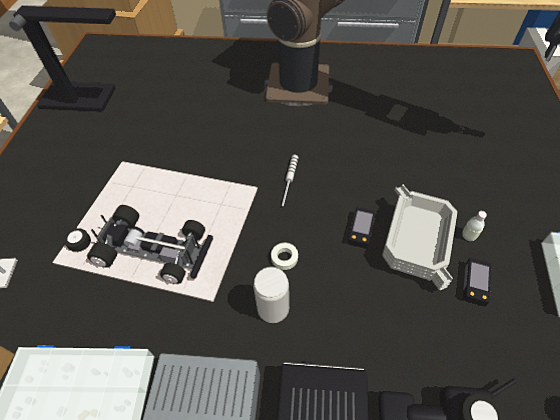

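View pics/top0.png

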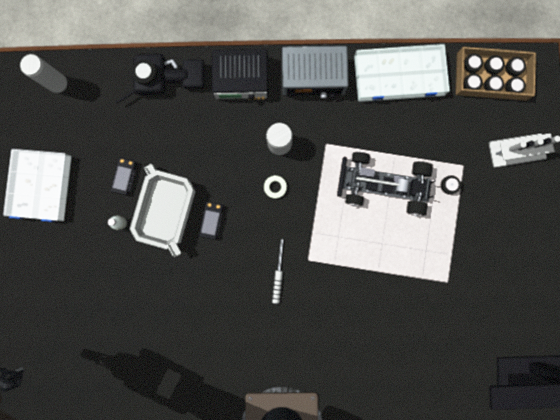

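View pics/wrist0.png

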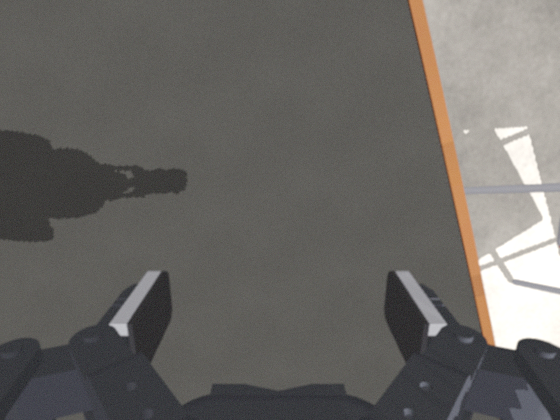

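```bash
python3 - <<'E'
import cv2,numpy as np
a=cv2.imread("pics/scene0.png")[165:305,340:500]; b=cv2.imread("pics/top0.png")[150:270,100:240]
a=cv2.resize(a,(400*1,350),interpolation=cv2.INTER_CUBIC); b=cv2.resize(b,(400,343),interpolation=cv2.INTER_CUBIC)
cv2.imwrite("pics/z0.png",np.hstack([a[:343],b]))
E
```

```text
(no output)
```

View pics/z0.png

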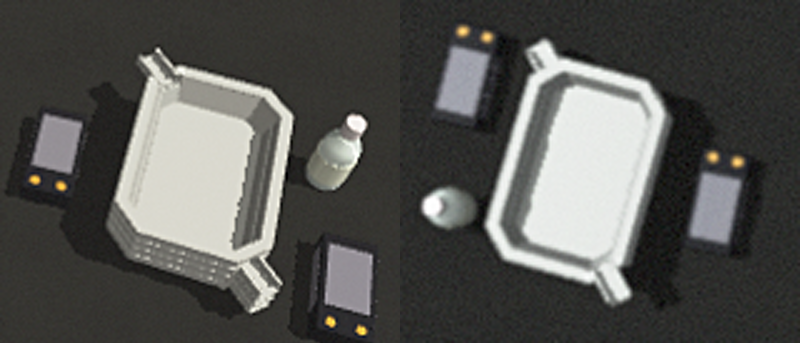

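```bash
cat > h.py <<'E'
import numpy as np,cv2
from scipy.spatial.transform import Rotation as R
np.set_printoptions(precision=4,suppress=True)
from plant import ctrl
def cam(n,st=None):
    c=ctrl.get_calibration(n);K=c["camera_matrix"];k=c["k1"]
    if n=="wrist":
        T=np.eye(4);T[:3,:3]=R.from_quat(st["tcp_rot"]).as_matrix();T[:3,3]=st["eef_pos"]
        M=T@c["mount"]
    else: M=np.linalg.inv(c["camera_from_world"])
    return K,k,M
def ray(cm,uv):
    K,k,M=cm
    p=cv2.undistortPoints(np.array([[uv]],float),K,np.array([k,0,0,0.]))[0,0]
    d=M[:3,:3]@np.array([p[0],p[1],1]);return M[:3,3],d/np.linalg.norm(d)
def plane(cm,uv,z):
    o,d=ray(cm,uv);return o+d*(z-o[2])/d[2]
def proj(cm,P):
    K,k,M=cm;I=np.linalg.inv(M)
    rv,_=cv2.Rodrigues(I[:3,:3])
    return cv2.projectPoints(np.atleast_2d(np.array(P,float)),rv,I[:3,3],K,np.array([k,0,0,0.]))[0][:,0]
def tri(rays):
    A=np.zeros((3,3));b=np.zeros(3)
    for o,d in rays:
        Q=np.eye(3)-np.outer(d,d);A+=Q;b+=Q@o
    X=np.linalg.solve(A,b);return X,[float(np.linalg.norm((np.eye(3)-np.outer(d,d))@(X-o))) for o,d in rays]
E
python3 - <<'E'
from h import *
t=cv2.imread("pics/top0.png");s=cv2.imread("pics/scene0.png")
ct=cam("top")
# tray mask in top, rough
g=cv2.cvtColor(t,cv2.COLOR_BGR2HSV)
for n,im,(x0,y0,x1,y1) in (("top",t,(126,155,205,265)),("scene",s,(375,175,462,300))):
    hsv=cv2.cvtColor(im,cv2.COLOR_BGR2HSV);m=np.zeros(im.shape[:2],np.uint8)
    m[y0:y1,x0:x1]=(hsv[y0:y1,x0:x1,2]>100)*255
    c=max(cv2.findContours(m,0,2)[0],key=cv2.contourArea)
    a=cv2.approxPolyDP(c,2.0,True)[:,0]
    print(n,a.tolist())
    if n=="top":
        for p in a: print(p,plane(ct,p,0.066))
# board
hsv=cv2.cvtColor(t,cv2.COLOR_BGR2HSV)
m=np.zeros(t.shape[:2],np.uint8);m[130:295,295:475]=((hsv[130:295,295:475,2]>170))*255
c=cv2.convexHull(np.vstack(cv2.findContours(m,0,2)[0]))
a=cv2.approxPolyDP(c,4,True)[:,0]
for p in a: print("board",p,plane(ct,p,0.008))
for p in [(279,140),(275,187),(117,224),(277,272),(125,177),(211,221)]: print(p,plane(ct,p,0.02))
E
```

```text
top [[149, 164], [144, 167], [147, 174], [130, 230], [137, 241], [167, 248], [174, 256], [180, 253], [176, 243], [183, 228], [193, 190], [186, 178], [156, 170]]
[149 164] [0.708  0.3395 0.066 ]
[144 167] [0.7002 0.3527 0.066 ]
[147 174] [0.6816 0.3446 0.066 ]
[130 230] [0.5349 0.3887 0.066 ]
[137 241] [0.5061 0.3701 0.066 ]
[167 248] [0.4871 0.2911 0.066 ]
[174 256] [0.4662 0.2728 0.066 ]
[180 253] [0.4738 0.2571 0.066 ]
[176 243] [0.4999 0.2676 0.066 ]
[183 228] [0.5386 0.2492 0.066 ]
[193 190] [0.6376 0.2229 0.066 ]
[186 178] [0.6695 0.2414 0.066 ]
[156 170] [0.6918 0.3208 0.066 ]
scene [[402, 184], [411, 195], [409, 197], [401, 187], [395, 188], [400, 194], [383, 255], [391, 267], [428, 279], [433, 277], [440, 286], [438, 288], [442, 289], [452, 278], [445, 268], [449, 262], [457, 211], [447, 200], [409, 191]]
board [327 144] [ 0.7644 -0.1344  0.008 ]
board [462 166] [ 0.6993 -0.5028  0.008 ]
board [447 281] [ 0.3881 -0.4508  0.008 ]
board [308 259] [ 0.4526 -0.0773  0.008 ]
(279, 140) [ 0.775  -0.0034  0.02  ]
(275, 187) [0.6471 0.009  0.02  ]
(117, 224) [0.5525 0.4376 0.02  ]
(277, 272) [0.4195 0.0064 0.02  ]
(125, 177) [0.6801 0.4168 0.02  ]
(211, 221) [0.5576 0.1821 0.02  ]
```

```bash
python3 - <<'E'
from h import *
st=ctrl.get_state();M=R.from_quat(st["tcp_rot"]).as_matrix();print(M)
print("tool z az",np.degrees(np.arctan2(M[1,2],M[0,2])),"want", np.degrees(np.arctan2(-.874,.486)))
ct=cam("top");cs=cam("scene")
# spout midpoint pixel guesses: tip corners top / scene
c=np.array([0.582,0.3055]) ;
for P in ([*c,0.066],[0.477,0.27,0.066]): print(proj(ct,[P]),proj(cs,[P]))
E
```

```text
[[-0.0009 -0.9425  0.3342]
 [-0.0017  0.3342  0.9425]
 [-1.      0.0003 -0.0019]]
tool z az 70.47529855245178 want -60.923136469442476
[[161.5935 211.6314]] [[420.4984 225.6377]]
[[175.0698 251.83  ]] [[399.8105 188.1377]]
```

Emit:
move_arm --commands '[0,0,0,1,0,0,0,1,0,0,0,1,0,0,0,1,0,0,0,1,0,0,0,1,0,0,0,1,0,0,0,1,0,0,0,1,0,0,0,1,0,0,0,1,0,0,0,1,0,0,0,1,0,0,0,1,0,0,0,1,0,0,0,1,0,0,0,1,0,0,0,1,0,0,0,1,0,0,0,1]' --jaw 85

```text
time: 2.65
eef_pos: [0.2254, 0.6359, 0.2447]
tcp_rot: [0.181, 0.684, -0.182, 0.683]
contact_force: [-0.4, 0.5, 0.6]
opening: 0.992
```

Emit:
move_arm --commands '[0,0,0,1,0,0,0,1,0,0,0,1,0,0,0,1,0,0,0,1,0,0,0,1,0,0,0,0.28]'

```text
time: 3.52
eef_pos: [0.2255, 0.636, 0.2448]
tcp_rot: [0.358, 0.609, -0.359, 0.609]
contact_force: [0.5, -0.3, 0.2]
opening: 0.999
```

Emit:
move_arm --commands '[0.14,0.09,0.98,0,0.14,0.09,0.98,0,0.14,0.09,0.98,0,0.14,0.09,0.98,0,0.14,0.09,0.98,0,0.14,0.09,0.98,0,0.14,0.09,0.98,0,0.14,0.09,0.98,0,0.14,0.09,0.98,0,0.14,0.09,0.98,0,0.14,0.09,0.98,0,0.14,0.09,0.98,0,0.14,0.09,0.98,0,0.14,0.09,0.98,0,0.14,0.09,0.98,0,0.14,0.09,0.98,0,0.14,0.09,0.98,0,0.14,0.09,0.98,0,0,0,0,0]'

```text
time: 5.9
eef_pos: [0.4758, 0.2687, 0.182]
tcp_rot: [0.359, 0.609, -0.359, 0.609]
contact_force: [-1.0, -0.1, -0.6]
opening: 0.994
```

```bash
python3 - <<'E'
from h import *
st=ctrl.get_state();M=R.from_quat(st["tcp_rot"]).as_matrix();print(st,M)
print("tool z az",np.degrees(np.arctan2(M[1,2],M[0,2])))
np.savez("w1.npz",**{k:st[k] for k in("eef_pos","tcp_rot")})
cv2.imwrite("pics/w1.png",ctrl.read_camera("wrist")[:,:,::-1])
E
```

```text
{'time': 5.9, 'qpos': array([ 0.3284,  0.0662,  1.9496, -0.    ,  1.1263,  1.3945]), 'dq': array([ 0.0348, -0.0077,  0.0001,  0.0148,  0.0077,  0.0157]), 'joint_efforts': array([ -0.6708, -29.8976, -27.5017,  -0.0778,  -0.0352,  -0.0584]), 'eef_pos': array([0.4758, 0.2687, 0.182 ]), 'tcp_rot': array([ 0.3592,  0.6091, -0.3595,  0.6089]), 'contact_force': array([-1.048 , -0.1436, -0.6337]), 'wrist_torque': array([ 0.0311, -0.0429,  0.0492]), 'opening': 0.9938368695542205} [[-0.0005  0.8753  0.4835]
 [-0.0002  0.4835 -0.8753]
 [-1.     -0.0005 -0.0001]]
tool z az -61.08272676514175
```

View pics/w1.png

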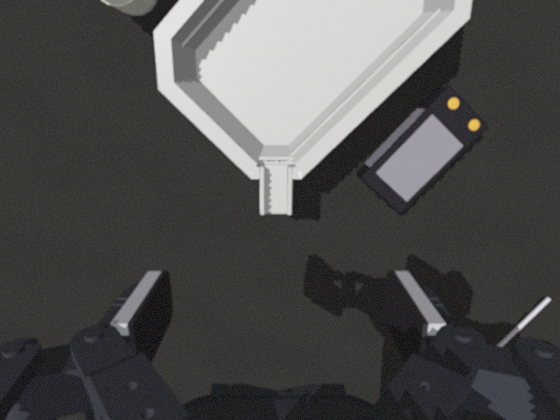

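```bash
python3 - <<'E'
from h import *
im=cv2.imread("pics/w1.png")
cv2.imwrite("pics/w1z.png",cv2.resize(im[140:230,220:330],None,fx=6,fy=6,interpolation=cv2.INTER_CUBIC))
st=dict(np.load("w1.npz"));cw=cam("wrist",st)
for p in [(260.5,214),(292.5,214),(250,178),(301,178),(261,185),(293,185)]: print(p,plane(cw,p,0.066))
E
```

```text
(260.5, 214) [0.4642 0.2762 0.066 ]
(292.5, 214) [0.4749 0.2567 0.066 ]
(250, 178) [0.4834 0.2945 0.066 ]
(301, 178) [0.5    0.2643 0.066 ]
(261, 185) [0.4827 0.2857 0.066 ]
(293, 185) [0.4932 0.2667 0.066 ]
```

View pics/w1z.png

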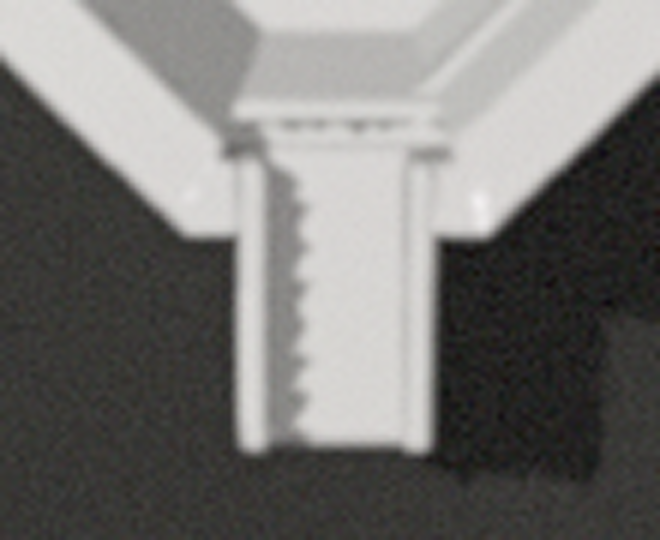

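Emit:
move_arm --commands '[0.5,-0.6,0,0,0.5,-0.6,0,0,0,0,0,0,0,0,0,0]'

```text
time: 6.45
eef_pos: [0.4496, 0.2565, 0.1582]
tcp_rot: [0.359, 0.609, -0.358, 0.61]
contact_force: [0.7, 0.2, 0.7]
opening: 0.994
```

```bash
python3 - <<'E'
from h import *
st=ctrl.get_state()
print(st["eef_pos"],st["dq"])
np.savez("w2.npz",**{k:st[k] for k in("eef_pos","tcp_rot")})
cv2.imwrite("pics/w2.png",ctrl.read_camera("wrist")[:,:,::-1])
E
```

```text
[0.4496 0.2565 0.1582] [-0.0023  0.0019 -0.0165  0.0004  0.0009  0.0008]
```

View pics/w2.png

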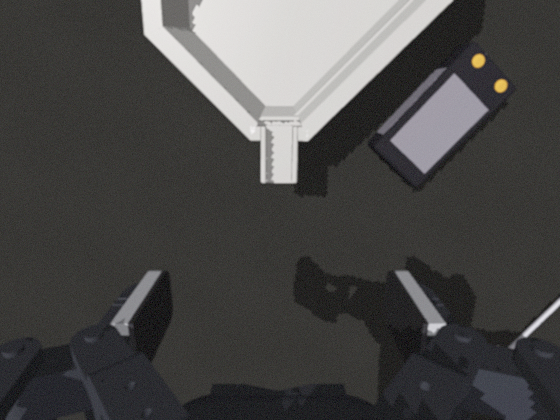

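```bash
python3 - <<'E'
from h import *
im=cv2.imread("pics/w2.png")
cv2.imwrite("pics/w2z.png",cv2.resize(im[110:200,225:335],None,fx=6,fy=6,interpolation=cv2.INTER_CUBIC))
E
```

```text
(no output)
```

View pics/w2z.png

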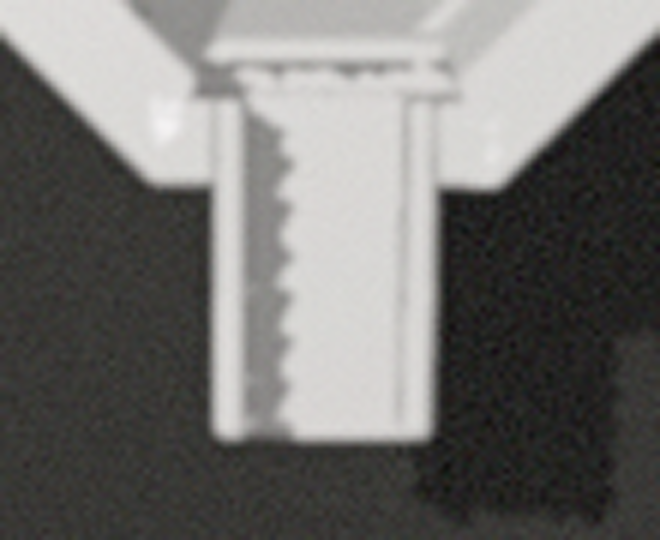

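```bash
python3 - <<'E'
from h import *
a=cam("wrist",dict(np.load("w1.npz")));b=cam("wrist",dict(np.load("w2.npz")))
F={"tipL":((259.7,215.3),(260.5,183.3)),"tipR":((292.2,215.3),(297.3,183.3)),"rimL":((250.5,179.7),(250.5,140.8)),"rimR":((301.7,179.7),(308.3,141.2))}
P={}
for k,(p,q) in F.items():
    P[k],r=tri([ray(a,p),ray(b,q)]);print(k,P[k],r, plane(a,p,.066)[:2],plane(b,q,.066)[:2])
z=.066
tip=np.mean([plane(c,F[k][i],z) for k in("tipL","tipR") for i,c in enumerate((a,b))],0)
rim=np.mean([plane(c,F[k][i],z) for k in("rimL","rimR") for i,c in enumerate((a,b))],0)
print(tip,rim,"len",np.linalg.norm(tip-rim))
d=(tip-rim)[:2];d/=np.linalg.norm(d);print("dir",np.degrees(np.arctan2(d[1],d[0])))
e=sum(plane(c,F["tipR"][i],z)-plane(c,F["tipL"][i],z)+plane(c,F["rimR"][i],z)-plane(c,F["rimL"][i],z) for i,c in enumerate((a,b)))
print("closing az",np.degrees(np.arctan2(e[1],e[0])))
sp=rim[:2]+14e-3*d;print("spout",sp, tip[:2]-12e-3*d)
cs=cam("scene");s=cv2.imread("pics/scene0.png");t=cv2.imread("pics/top0.png");ct=cam("top")
hs=cv2.cvtColor(s,cv2.COLOR_BGR2HSV);m=np.zeros(s.shape[:2],np.uint8);m[155:305,45:262]=(hs[155:305,45:262,2]>170)*255
h=cv2.convexHull(np.vstack(cv2.findContours(m,0,2)[0]));ap=cv2.approxPolyDP(h,4,True)[:,0];print(ap.tolist())
for p in ap: print(p,plane(cs,p,.008))
st=ctrl.get_state();M=R.from_quat(st["tcp_rot"]).as_matrix()
tgt=np.array([*sp,0.055]);print("shift units to (spout,.055):",M.T@(tgt-st["eef_pos"])/.025,"z az",np.degrees(np.arctan2(M[1,2],M[0,2])))
E
```

```text
tipL [0.4628 0.2762 0.0651] [7.162232299184574e-06, 7.16223229917946e-06] [0.4631 0.2763] [0.463  0.2762]
tipR [0.4739 0.2564 0.0656] [5.410572753373746e-05, 5.410572753378292e-05] [0.474  0.2564] [0.4739 0.2565]
rimL [0.4832 0.2937 0.0689] [0.00010119657428741115, 0.00010119657428739346] [0.4825 0.2937] [0.4829 0.2936]
rimR [0.4994 0.2637 0.0674] [0.0001169624462981259, 0.0001169624462982113] [0.4992 0.2633] [0.4993 0.2636]
[0.4685 0.2664 0.066 ] [0.491  0.2786 0.066 ] len 0.025559170007724005
dir -151.486665506047
closing az -61.14395169280397
spout [0.4787 0.2719] [0.479  0.2721]
[[257, 188], [261, 297], [212, 301], [53, 262], [121, 162]]
[257 188] [ 0.4518 -0.0749  0.008 ]
[261 297] [ 0.7487 -0.0294  0.008 ]
[212 301] [ 0.7652 -0.1304  0.008 ]
[ 53 262] [ 0.6988 -0.5019  0.008 ]
[121 162] [ 0.3871 -0.4509  0.008 ]
shift units to (spout,.055): [4.1363 1.299  0.0219] z az -60.89726434609365
```

Emit:
move_arm --commands '[0.2,0.32,0,0,0.4,0.32,0,0,0.5,0.32,0,0,0.5,0.32,0.02,0,0.5,0,0,0,0.5,0,0,0,0.5,0,0,0,0.5,0,0,0,0.4,0,0,0,0.2,0,0,0,0,0,0,0,0,0,0,0,0,0,0,0]'

```text
time: 8.12
eef_pos: [0.4777, 0.2711, 0.0529]
tcp_rot: [0.359, 0.609, -0.358, 0.61]
contact_force: [-0.3, -0.2, -0.1]
opening: 0.995
```

```bash
python3 - <<'E'
from h import *
st=ctrl.get_state()
print(st["eef_pos"],st["contact_force"])
cv2.imwrite("pics/w3.png",ctrl.read_camera("wrist")[:,:,::-1])
E
```

```text
[0.4777 0.2711 0.0529] [-0.3153 -0.1532 -0.1323]
```

View pics/w3.png

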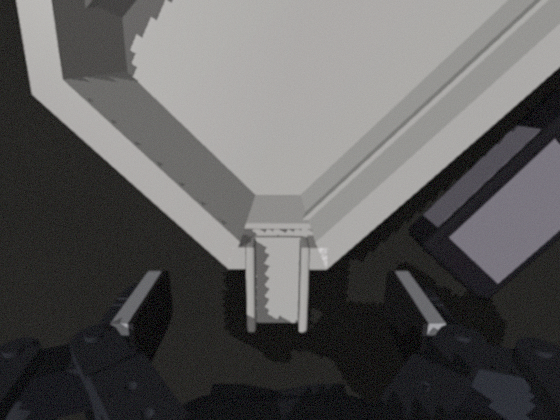

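Emit:
move_arm --commands '[0,0,0,0,0,0,0,0,0,0,0,0,0,0,0,0,0,0,0,0,0,0,0,0,0,0,0,0,0,0,0,0,0,0,0,0,0,0,0,0]' --jaw 10 --force 20

```text
time: 9.43
eef_pos: [0.4772, 0.271, 0.0524]
tcp_rot: [0.358, 0.61, -0.359, 0.609]
contact_force: [-1.6, -0.1, 1.8]
opening: 0.255
```

```bash
python3 - <<'E'
from h import *
st=ctrl.get_state()
print(st["eef_pos"],st["contact_force"],st["wrist_torque"],st["opening"])
cv2.imwrite("pics/w4.png",ctrl.read_camera("wrist")[:,:,::-1])
E
```

```text
[0.4772 0.271  0.0524] [-1.5516 -0.1165  1.7841] [ 0.0574  0.2352 -0.0573] 0.2551223264473956
```

View pics/w4.png

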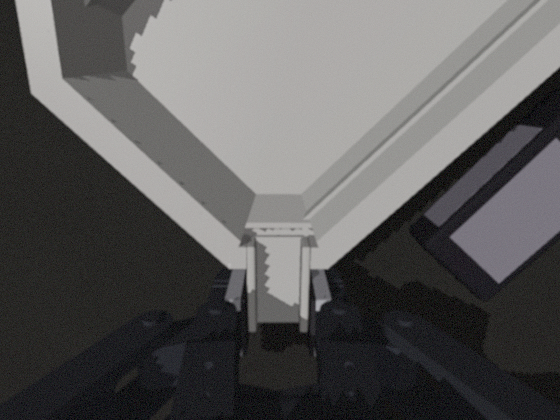

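Emit:
move_arm --commands '[-0.08,0,0,0,-0.08,0,0,0,-0.08,0,0,0,-0.08,0,0,0,-0.08,0,0,0,0,0,0,0]'

```text
time: 10.22
eef_pos: [0.4771, 0.271, 0.0625]
tcp_rot: [0.358, 0.61, -0.359, 0.609]
contact_force: [-0.4, 0.1, -1.6]
opening: 0.252
```

```bash
cat > look.py <<'E'
from h import *
import sys
n=sys.argv[1]
st=ctrl.get_state()
print(st["time"],st["eef_pos"],st["contact_force"],st["wrist_torque"],st["opening"])
np.savez(f"st_{n}.npz",**{k:st[k] for k in("eef_pos","tcp_rot")})
W=ctrl.read_camera("wrist")[:,:,::-1];S=ctrl.read_camera("scene")[:,:,::-1];T=ctrl.read_camera("top")[:,:,::-1]
for k,i in (("w",W),("s",S),("t",T)): cv2.imwrite(f"pics/{k}_{n}.png",i)
a=cv2.resize(S[165:305,340:500],(400,350),interpolation=cv2.INTER_CUBIC);b=cv2.resize(W,(400,300))
b=np.vstack([b,np.zeros((50,400,3),np.uint8)])
cv2.imwrite(f"pics/m_{n}.png",np.hstack([a,b]))
E
python3 look.py 5
```

```text
10.225 [0.4771 0.271  0.0625] [-0.4263  0.1403 -1.6253] [-0.0824  0.1876 -0.055 ] 0.2519115066339098
```

View pics/m_5.png

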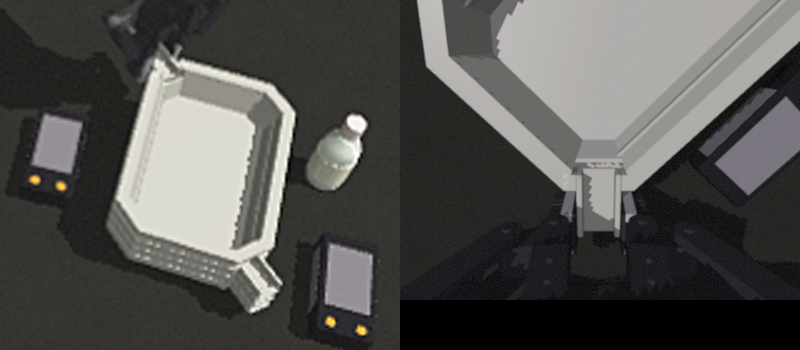

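Emit:
move_arm --commands '[-0.08,0,0,0,-0.08,0,0,0,-0.08,0,0,0,-0.08,0,0,0,-0.08,0,0,0,-0.08,0,0,0,0,0,0,0,0,0,0,0]'

```text
time: 11.38
eef_pos: [0.4773, 0.271, 0.0743]
tcp_rot: [0.358, 0.609, -0.358, 0.61]
contact_force: [-0.3, -1.2, -0.4]
opening: 0.253
```

```bash
python3 look.py 6; python3 - <<'E'
import cv2,numpy as np
r=[]
for n in ("scene0","s_6"):
    r.append(cv2.resize(cv2.imread(f"pics/{n}.png")[170:300,375:475],(400,520),interpolation=cv2.INTER_CUBIC))
cv2.imwrite("pics/cmp6.png",np.hstack(r))
E
```

```text
11.375 [0.4773 0.271  0.0743] [-0.3012 -1.2271 -0.3902] [-0.1964  0.1755 -0.1083] 0.25250748730927697
```

View pics/cmp6.png

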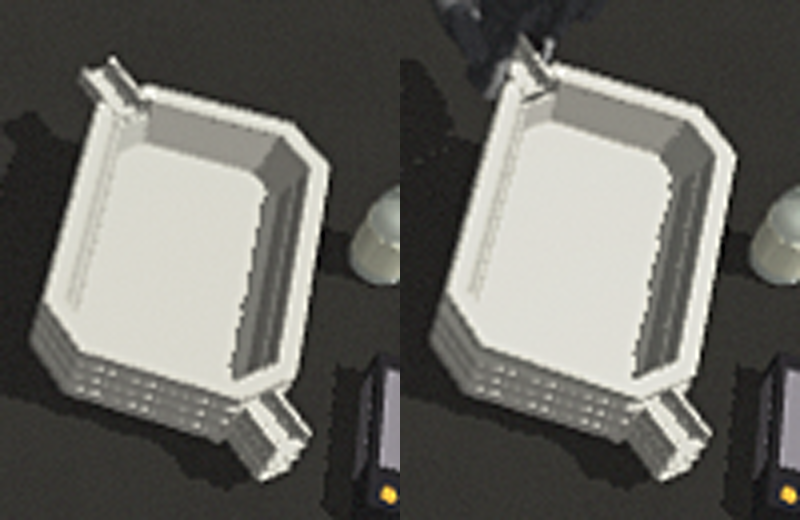

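View pics/w_6.png

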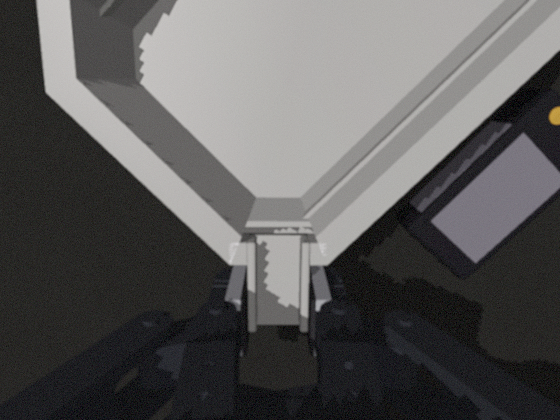

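```bash
python3 - <<'E'
from h import *
yaw=np.radians(163.7);X=np.array([np.cos(yaw),np.sin(yaw),0]);Y=np.array([-np.sin(yaw),np.cos(yaw),0]);Z=np.array([0,0,1.])
sp=np.array([.4788,.272,.060]);c=sp-.093*X-.063*Y-.009*Z;print("center",c)
far=c-.083*X-.053*Y+.003*Z
ax=(X-Y)/2**.5  # axis for raising spout (dir X+Y)
cs=cam("scene");cw=cam("wrist",dict(np.load("st_6.npz")))
a0=np.array([.095,-.04,.015]);a1=np.array([.07,.065,.015])
def pt(l,th):
    P=c+l[0]*X+l[1]*Y+l[2]*Z
    return far+R.from_rotvec(ax*th).apply(P-far)
for th in (0,.05,.1,.15):
    print(th,pt([.093,.063,.009],th),[proj(cs,[pt(l,th)])[0] for l in ([.095,-.037,.015],[.067,-.065,.015])],[proj(cw,[pt(l,th)])[0] for l in ([.095,-.037,.015],[.067,.065,.015])])
E
```

```text
center [0.5857 0.3064 0.051 ]
0 [0.4788 0.272  0.06  ] [array([444.4543, 199.7591]), array([455.5262, 212.3393])] [array([ 76.9916, 101.3051]), array([328.0471, 239.1698])]
0.05 [0.4793 0.2723 0.0703] [array([445.5792, 198.1243]), array([456.4456, 211.2669])] [array([66.19  , 99.4292]), array([331.4767, 246.7609])]
0.1 [0.4802 0.2728 0.0806] [array([446.8072, 196.5879]), array([457.4379, 210.2749])] [array([54.0816, 96.2392]), array([335.453 , 254.1419])]
0.15 [0.4816 0.2735 0.0908] [array([448.1376, 195.155 ]), array([458.502 , 209.3667])] [array([40.4535, 91.5029]), array([340.1029, 261.2565])]
```

Emit:
move_arm --commands '[0,0,0,0,0,0,0,0,0,0,0,0,-0.08,0,0,0,-0.08,0,0,0,-0.1,0,0,0,-0.1,0,0,0,-0.1,0,0,0,-0.1,0,0,0,-0.15,0,0,0,-0.2,0,0,0,-0.2,0,0,0,-0.2,0,0,0,0,0,0,0]' --force 100

```text
time: 13.28
eef_pos: [0.4777, 0.2711, 0.1078]
tcp_rot: [0.359, 0.609, -0.358, 0.61]
contact_force: [0.2, 1.3, -0.6]
opening: 0.237
```

```bash
python3 look.py 7; python3 - <<'E'
import cv2,numpy as np
r=[]
for n in ("scene0","s_7"):
    r.append(cv2.resize(cv2.imread(f"pics/{n}.png")[150:310,360:485],(390,500),interpolation=cv2.INTER_CUBIC))
cv2.imwrite("pics/cmp7.png",np.hstack(r))
E
```

```text
13.275 [0.4777 0.2711 0.1078] [ 0.1709  1.2544 -0.5924] [ 0.0067  0.1731 -0.0102] 0.23736276029293538
```

View pics/cmp7.png

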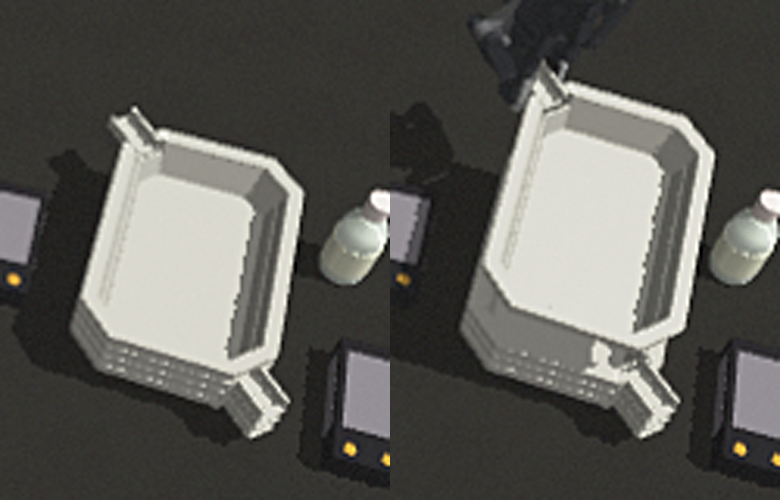

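View pics/w_7.png

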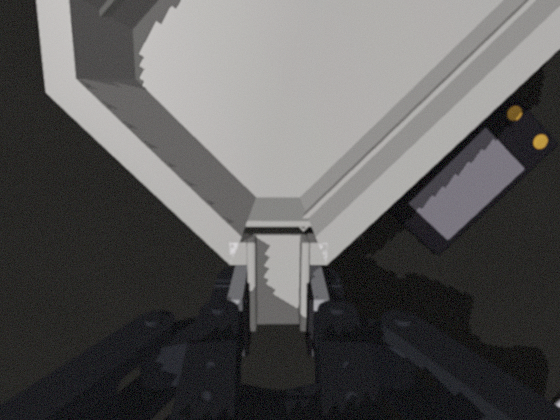

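Emit:
move_arm --commands '[-0.2,0,0,0,-0.3,0,0,0,-0.4,0,0,0,-0.5,0,0,0,-0.5,0,0,0,-0.5,0,0,0,-0.5,0,0,0,-0.5,0,0,0,-0.4,0,0,0,-0.3,0,0,0,-0.2,0,0,0,-0.1,0,0,0,0,0,0,0]'

```text
time: 15.05
eef_pos: [0.4772, 0.2709, 0.217]
tcp_rot: [0.358, 0.61, -0.359, 0.609]
contact_force: [-0.5, -0.7, -0.9]
opening: 0.234
```

Emit:
move_arm --commands '[0,-0.1,0.2,0,0,-0.2,0.35,0,0,-0.3,0.55,0,0,-0.34,0.61,0,0,-0.34,0.61,0,0,-0.34,0.61,0,0,-0.34,0.61,0,0,-0.34,0.61,0,0,-0.34,0.61,0,0,-0.34,0.61,0,0,-0.34,0.61,0,0,-0.34,0.61,0,0,-0.34,0.61,0,0,-0.34,0.61,0,0,-0.34,0.61,0,0,-0.34,0.61,0,0,-0.34,0.61,0,0,-0.34,0.61,0,0,-0.3,0.5,0,0,-0.25,0.4,0]'

```text
time: 17.55
eef_pos: [0.4761, -0.0496, 0.2171]
tcp_rot: [0.359, 0.609, -0.359, 0.609]
contact_force: [0.7, 0.2, -1.6]
opening: 0.234
```

```bash
python3 look.py 8; python3 - <<'E'
from h import *
st=ctrl.get_state();M=R.from_quat(st["tcp_rot"]).as_matrix()
print(M.T@(np.array([.385,-.312,.2])-st["eef_pos"])/.025)
E
```

```text
17.55 [ 0.4761 -0.0496  0.2171] [ 0.6929  0.2352 -1.6215] [-0.0452  0.1334  0.051 ] 0.23407174930323307
[ 0.6798 -8.2899  7.431 ]
```

View pics/s_8.png

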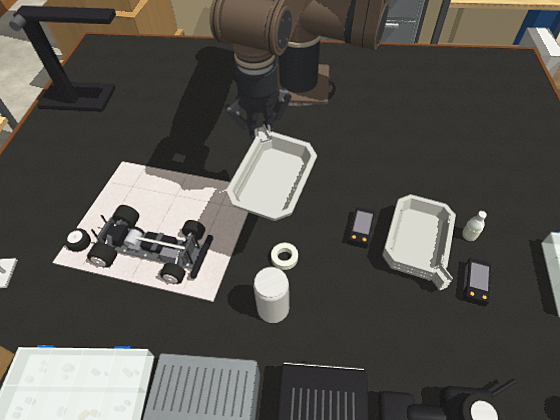

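Emit:
move_arm --commands '[0,-0.2,0.2,0,0,-0.35,0.3,0,0,-0.45,0.4,0,0,-0.46,0.41,0,0,-0.46,0.41,0,0,-0.46,0.41,0,0,-0.46,0.41,0,0,-0.46,0.41,0,0,-0.46,0.41,0,0,-0.46,0.41,0,0,-0.46,0.41,0,0,-0.46,0.41,0,0,-0.46,0.41,0,0,-0.46,0.41,0,0,-0.46,0.41,0,0,-0.46,0.41,0,0,-0.46,0.41,0,0,-0.46,0.41,0,0,-0.3,0.3,0,0,-0.1,0.1,0]'

```text
time: 20.2
eef_pos: [0.3851, -0.3129, 0.2171]
tcp_rot: [0.359, 0.609, -0.359, 0.609]
contact_force: [-0.8, 0.2, -2.4]
opening: 0.233
```

```bash
python3 - <<'E'
from h import *
st=ctrl.get_state();M=R.from_quat(st["tcp_rot"]).as_matrix()
print(st["eef_pos"],st["qpos"],M.T@(np.array([.385,-.312,.141])-st["eef_pos"])/.025)
E
```

```text
[ 0.3851 -0.3129  0.2171] [-0.8871 -0.0886  2.035   0.0001  1.1953  0.177 ] [ 3.0422  0.0128 -0.0319]
```

Emit:
move_arm --commands '[0.1,0,0,0,0.2,0,0,0,0.3,0,0,0,0.3,0,0,0,0.3,0,0,0,0.3,0,0,0,0.3,0,0,0,0.3,0,0,0,0.3,0,0,0,0.3,0,0,0,0.2,0,0,0,0.1,0,0,0,0,0,0,0,0,0,0,0]'

```text
time: 21.95
eef_pos: [0.3855, -0.3124, 0.1424]
tcp_rot: [0.358, 0.609, -0.359, 0.61]
contact_force: [-0.6, -0.5, -1.5]
opening: 0.24
```

```bash
python3 look.py 9; python3 - <<'E'
import cv2,numpy as np
a=cv2.imread("pics/s_9.png")[100:260,90:290];b=cv2.imread("pics/t_9.png")[180:320,310:485]
cv2.imwrite("pics/cmp9.png",np.hstack([cv2.resize(a,(400,320),interpolation=2),cv2.resize(b,(400,320),interpolation=2)]))
E
```

```text
21.95 [ 0.3855 -0.3124  0.1424] [-0.6279 -0.5327 -1.5499] [-0.0437  0.1625  0.069 ] 0.2404228134636925
```

View pics/cmp9.png

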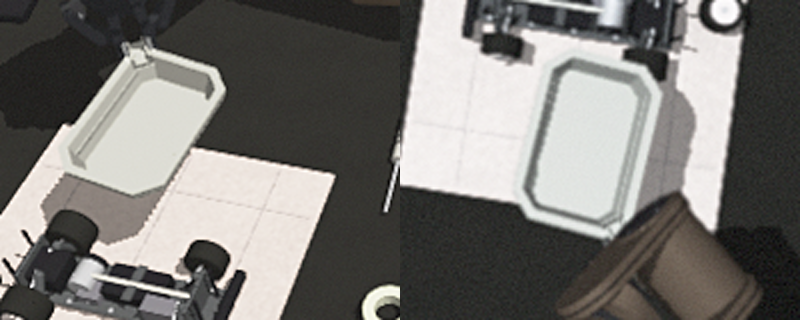

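View pics/w_9.png

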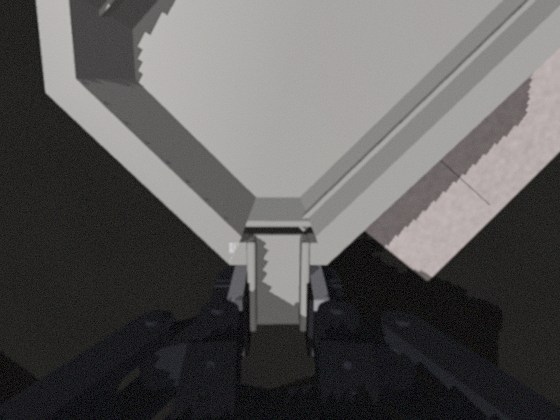

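View pics/t_9.png

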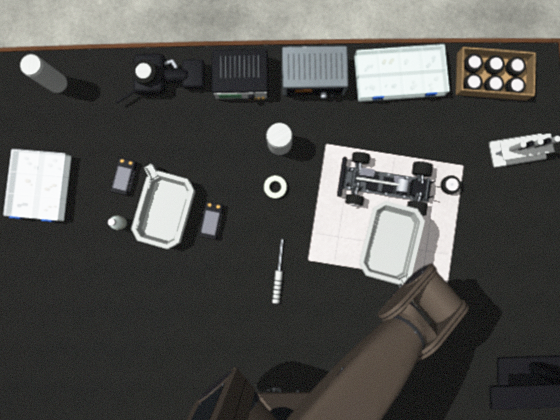

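```bash
python3 - <<'E'
import cv2,numpy as np
a=cv2.imread("pics/s_9.png")[110:205,110:210];b=cv2.imread("pics/t_9.png")[195:290,355:430]
cv2.imwrite("pics/cmp9b.png",np.hstack([cv2.resize(a,None,fx=4.5,fy=4.5,interpolation=2),cv2.resize(b,None,fx=4.5,fy=4.5,interpolation=2)]))
E
```

```text
(no output)
```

View pics/cmp9b.png

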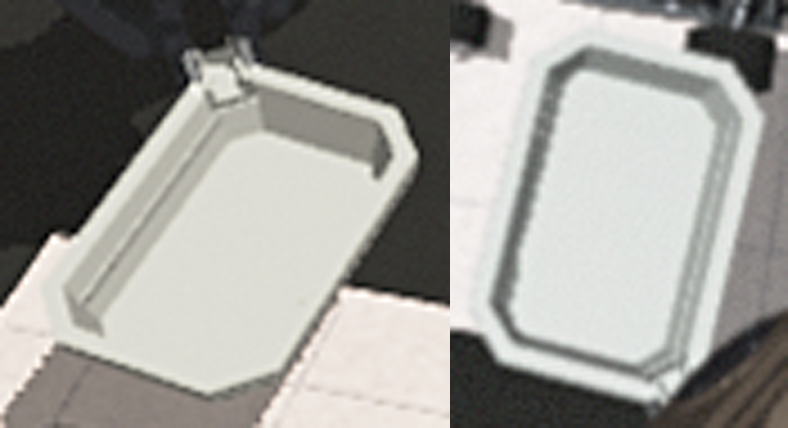

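```bash
python3 - <<'E'
from h import *
cs=cam("scene");ct=cam("top")
Q={"A1":((400,107),(494,362)),"A2":((419,155),(481,320)),"B1":((278,372),(537,68)),"B2":((212,393),(578,33)),"C1":((62,342),(738,70)),"C2":((48,300),(764,118))}
P={}
for k,(s,t) in Q.items():
    P[k],r=tri([ray(cs,(s[0]/4.5+110,s[1]/4.5+110)),ray(ct,((t[0]-450)/4.5+355,t[1]/4.5+195))]);print(k,P[k],np.round(r,4))
A=np.array(list(P.values()));m=A.mean(0);n=np.linalg.svd(A-m)[2][2];n*=np.sign(n[2]);print("normal",n,"tilt",np.arccos(n[2]))
mid=((P["A1"]+P["C2"])/2+(P["A2"]+P["C1"])/2)/2;print("rim mid",mid,"center",mid-.015*n)
spot=np.array([.4938,-.2764,.008]);print("rel",mid-.015*n-spot)
E
```

```text
A1 [ 0.416  -0.2069  0.15  ] [0.0009 0.0009]
A2 [ 0.4371 -0.1987  0.1366] [0.0046 0.0046]
B1 [ 0.5753 -0.2377  0.124 ] [0.0015 0.0015]
B2 [ 0.5945 -0.2613  0.1298] [0. 0.]
C1 [ 0.5712 -0.3449  0.132 ] [0.0042 0.0042]
C2 [ 0.545  -0.3595  0.1318] [0.0032 0.0032]
normal [0.1129 0.0273 0.9932] tilt 0.11640356609817877
rim mid [ 0.4923 -0.2775  0.1376] center [ 0.4906 -0.2779  0.1227]
rel [-0.0032 -0.0015  0.1147]
```

Emit:
move_arm --commands '[0,0,0,0,0,0,0,0,0,0,0,0,0,0,0,0,0,0,0,0,0,0,0,0,0,0,0,0,0,0,0,0]'

```text
time: 23.1
eef_pos: [0.3853, -0.3122, 0.1421]
tcp_rot: [0.358, 0.609, -0.358, 0.61]
contact_force: [0.1, -0.7, -1.4]
opening: 0.242
```

```bash
python3 look.py 10; python3 - <<'E'
from h import *
ct=cam("top")
a=cv2.imread("pics/w_9.png").astype(int);b=cv2.imread("pics/w_10.png").astype(int);print("wrist diff",np.abs(a-b)[0:260,20:300].mean())
def f(im,box,lo):
    x0,y0,x1,y1=box;g=cv2.cvtColor(im,cv2.COLOR_BGR2GRAY)[y0:y1,x0:x1];m=cv2.moments(((g>lo)*255).astype(np.uint8),True);return np.array([m["m10"]/m["m00"],m["m01"]/m["m00"]])
p=cv2.imread("pics/top0.png");q=cv2.imread("pics/t_10.png")
p2=cv2.imread("pics/scene0.png");q2=cv2.imread("pics/s_10.png")
for n,b,b2 in (("packa",(202,198,222,240),(345,203,377,250)),("packb",(110,155,138,195),(460,255,495,305)),("driver",(265,235,290,308),(277,150,302,208)),("tape",(258,172,292,202),(268,240,300,270)),("can",(262,120,296,156),(252,262,292,325)),("oil",(104,212,129,234),(463,208,488,243))):
    print(n,"top px shift",f(q,b,95)-f(p,b,95),"scene",f(q2,b2,95)-f(p2,b2,95))
# stack lower spout (tip) template shift
for nm,P,Q,(x0,y0,x1,y1) in (("top",p,q,(141,160,154,174)),("scene",p2,q2,(428,270,456,292))):
    r=cv2.matchTemplate(Q[y0-8:y1+8,x0-8:x1+8],P[y0:y1,x0:x1],cv2.TM_CCOEFF_NORMED);print(nm,cv2.minMaxLoc(r)[1],np.array(cv2.minMaxLoc(r)[3])-8)
E
```

```text
23.1 [ 0.3853 -0.3122  0.1421] [ 0.0602 -0.6979 -1.3896] [-0.051   0.1514 -0.0059] 0.2424575751642571
wrist diff 3.4874084249084247
packa top px shift [ 0.0422 -0.0105] scene [ 0.0175 -0.0779]
packb top px shift [0.0499 0.0085] scene [0. 0.]
driver top px shift [ 0.0166 -0.1103] scene [0. 0.]
tape top px shift [ 0.0499 -0.0448] scene [0. 0.]
can top px shift [-0.0214  0.0182] scene [0.0105 0.0017]
oil top px shift [-0.0259 -0.0406] scene [0. 0.]
top 0.9978362917900085 [0 0]
scene 0.9696412682533264 [0 0]
```

View pics/s_10.png

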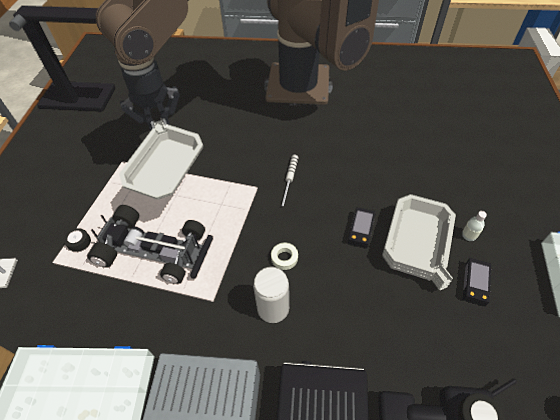

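The picture shows the tray held over the clear strip (around pixel 163,160). The stack (420,240) and the bystanders have not moved, and the grip is steady. I'm handing the job in.

```bash
python3 -c "
from plant import ctrl
print(ctrl.sign_off())"
```

```text
the job is handed in; nothing more can be done
None
```

The top tray was peeled off the stack and is being held over the clear strip. I handed the job in at about 23 s; the hand-in gave no verdict.

**What I did:** I gripped the spout at 20 N and raised it 22 mm, so the tray turned in the pads while its far corner stayed on the stack. By geometry that is a tilt of about 0.10 rad. I then tightened the grip to 100 N, lifted the tray clear and carried it over to the board.

**Last checks, from two camera views:**
- **Position:** the tray's middle is about 4 mm from the strip's middle seen from above, and about 115 mm above the board.
- **Level:** it hangs tilted by about 0.12 rad, within the 0.2 rad limit but not dead level. The tool cannot pitch to take that out. The individual rim-corner fixes disagreed by up to 5 mm, so this figure is approximate.
- **Grip:** between two looks about 1 s apart, the arm pose and finger opening stayed steady. I saw no sagging in the wrist pictures, though I compared them by a pixel difference and did not re-measure the tilt.
- **Stack and bystanders:** the stack showed no whole-pixel shift in either view, and the bystanders moved by at most about 0.1 px.

**Where estimates differed:** during the peel, the scene camera suggested a tilt nearer 0.08 rad and the wrist camera 0.10 to 0.13 rad. All of these are above the 0.07 rad needed.

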